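Put the snap gauges back in their rack

TASK

The two snap gauges in use, a large and a small one, are leaning on the sloping rest. Put each back into the empty pocket of the wooden gauge rack that fits its size, standing upright on its jaws with the grip on top and right down on the pocket floor. Lower them, never drop or topple them, and leave the two gauges already in the rack, the bearing and the marker where they are.

Things in the scene. Friction and masses are not known exactly. Their poses are not given: they have to be found in the camera images.
- gauge_large: C-shaped snap gauge of 12 mm steel plate, gap downwards, 100 mm wide, 104 mm tall, about 0.45 kg, mass centre 55 mm up its centreline. Origin midway between the ends of its two jaws (feet), mid-thickness; x through the thickness, y along the width, z from feet to bow; alike turned half round. Starts on the rest, z 30 deg off vertical; large and small in either place, 122-150 mm apart.
- large_top (a point): Top of the large gauge's bow on its centreline, 104 mm above the gauge's origin along its z; axes as the gauge's. From 4 to 20 mm below it both faces carry black plastic grips, 16 mm thick over both: pinch it here, across the thickness (gauge x).
- gauge_small: C-shaped snap gauge of 12 mm steel plate, gap downwards, 80 mm wide, 84 mm tall, about 0.29 kg, mass centre 45 mm up its centreline. Origin midway between the ends of its two jaws (feet), mid-thickness; x through the thickness, y along the width, z from feet to bow; alike turned half round. Starts on the rest, z 30 deg off vertical; large and small in either place, 122-150 mm apart.
- small_top (a point): Top of the small gauge's bow on its centreline, 84 mm above the gauge's origin along its z; axes as the gauge's. From 4 to 16 mm below it both faces carry black plastic grips, 16 mm thick over both: pinch it here, across the thickness (gauge x).
- rest: Grey steel easel fixed to the bench, 280 mm long (y). Its back plate leans 30 deg, top towards its -x, the robot's side, and ends 46 mm up the slope (54 mm above the bench), so the bows stand free above it. The gauges stand on its +x side on a ledge square to it, 20 mm deep with a 10 mm lip, y along the rest's y. Origin: on the bench, 14 mm under the inner corner of the ledge, mid-length.
- rack: Beech block fixed to the bench, 212 (x) by 124 (y) by 52 mm high; origin under its centre. Four pockets open on top, each 15.5 mm wide (x), 40 mm deep, 8 mm longer (y) than its gauge: at x = -78 mm (108 long, for the large gauge, empty), -26 (98, occupied), +26 (88, for the small gauge, empty), +78 (74, occupied). A seated gauge has its x along the rack's x.
- slot_large (a point): Centre of the floor of the empty 108 mm long pocket, 12 mm above the bench, 40 mm below the pocket's mouth; axes as the rack's.
- slot_small (a point): Centre of the floor of the empty 88 mm long pocket, 12 mm above the bench, 40 mm below the pocket's mouth; axes as the rack's.
- gauge_medium: Bystander: a like snap gauge, 90 mm wide, 94 mm tall, 16 mm thick over the grips, standing loose in the rack's second pocket, between the two empty ones. Origin between its feet, as the others.
- gauge_tiny: Bystander: a like snap gauge, 66 mm wide, 70 mm tall, standing loose in the rack's fourth pocket, beside the small gauge's pocket. Origin between its feet, as the others.
- bearing: Bystander: ball bearing lying flat on the bench beyond the work, 80 mm outside diameter, 18 mm high. Origin: centre of its underside.
- marker: Bystander: orange marker pen lying on the bench beyond the work, 130 mm long, 14 mm high. Origin: on the bench under its middle.
There are look-alikes about, which are no part of the job. Leave any green look-alike of the gauge_small alone. Leave any green look-alike of the gauge_large alone.

How it is judged (in metres and radians):
At the end, for the whole second after the job is handed in: Both gauges stand at rest in the pockets made for them: feet within 4 mm of the pocket floor's height and within 4 mm (across the pocket) and 7 mm (along it) of its centre, z axis within 0.13 rad of vertical, lined up with the pocket within 0.15 rad, either way round (x of gauge_large in the frame of slot_large between -0.004 and 0.004 m and y of gauge_large in the frame of slot_large between -0.007 and 0.007 m and z of gauge_large in the frame of slot_large between -0.004 and 0.004 m and angle between each of gauge_large, gauge_small's own z axis and vertical below 0.13 rad and angle between the x axis of each of gauge_large, gauge_small and the x axis of rack, either way round below 0.15 rad and linear speed of each of gauge_large, gauge_small below 0.02 m/s and angular speed of each of gauge_large, gauge_small below 0.2 rad/s and x of gauge_small in the frame of slot_small between -0.004 and 0.004 m and y of gauge_small in the frame of slot_small between -0.007 and 0.007 m and z of gauge_small in the frame of slot_small between -0.004 and 0.004 m); the robot touches nothing.
It fails at once if a gauge is dropped into its pocket (moves faster than 0.6 m/s with its jaws in the pocket) ((z of gauge_large in the frame of slot_large below 0.035 m and horizontal distance between gauge_large and slot_large below 0.03 m and linear speed of gauge_large above 0.6 m/s) or (z of gauge_small in the frame of slot_small below 0.035 m and horizontal distance between gauge_small and slot_small below 0.03 m and linear speed of gauge_small above 0.6 m/s)).
It fails at once if a gauge is toppled (over 1.2 rad from upright) (angle between any of gauge_large, gauge_small's own z axis and vertical above 1.2 rad).
It fails at once if a gauge already in the rack is pulled or knocked out of place (over 12 mm) (distance of any of gauge_medium, gauge_tiny from where it was at the start of the episode above 0.012 m).
It fails at once if the bearing or the marker is pushed away (over 20 mm) (distance of any of bearing, marker from where it was at the start of the episode above 0.02 m).
It also fails if it takes over 61 s, if anything falls off the work surface, if the arm or the gripper's body presses on something with over 40 N, if the wrist force passes 120 N, or if a joint passes its speed limit or range.

ROBOT

A 6-joint arm with a two-finger parallel gripper is mounted at the origin on the work surface. World frame = base frame: x ahead of the robot, y to its left, z up, the work surface at z = 0. Lengths are in m, angles in degrees, forces in N, time in s.
With the tool pointing down it reaches from about 0.325 to 0.775 m from the base axis. Payload 9.3 kg.
Tool frame: the origin (TCP) lies at the very end of the fingers, on their centre line; the grasp point (between the pads) lies 19 mm behind it; z points along the fingers, y is the line along which they close (so a half turn about z gives the same grasp; the last joint's range is limited). The gripper opens to 85 mm and grips with 20 to 120 N. Pads are 22 mm wide; open, the fingers measure 114 mm over their backs; the gripper's body (76 mm by 85 mm) begins 54 mm behind the grasp point. The pads swing forward as they close: fully open they stand 13 mm farther back than shut.
Start: joints at [62.246, 14.817, 1.232, 76.415, 0, 81.257], TCP at [0.179, 0.52, 0.231] pointing down, gripper open.
Joint ranges: [-174.27, 174.27], [-52.1, 104.24], [-59.71, 78.15], [-110.17, 111.67], [-87.03, 83.33], [-180, 180]. Speed limits (degrees/s): [127.2, 127.2, 159.86, 180, 180, 180].

INTERFACE

Orientations are given as [roll, pitch, yaw] about the fixed x, y, z axes, in that order (R = Rz(yaw) Ry(pitch) Rx(roll)).
In Python, from plant import bot gives the robot as it stands. The module is installed in compiled form; this text tells all that it offers.
- The arm moves only by the tool send_rows, never from a script. Its arguments are lists of equal length, an entry for each row: "offset": the shift along the tool's x, y, z in cm, a list of three; "turn": the turn, a rotation vector about the tool's x, y, z in rad, a list of three; "jaw": the closure, from 0 (fully open) to 1 (shut). A call has 1 to 8 rows; each row is the pose to reach, as a shift and turn from the pose commanded when the call began, along the tool's axes at that moment; what a row does not reach only later rows make up. A row lasts 1/12 s, in which the tool goes at most 41.7 mm and 7.16 degrees, less where a joint would pass 70% of its speed; a pose out of reach is approached as far as the arm can. A call with a gripper value outside its range is refused whole. The fingers move at their own pace and stop on an object; "newtons" is the grip in N (left out, the last holds). Time passes only in rows, so rows that repeat a pose let the fingers close. It gives the time, the measured TCP pose, the force, the opening and the grip force at its end, in the units of the state.
- bot.get_obs(): the state, without advancing time (a new reading comes with each control period).
- bot.capture(name): name is "scene" or "top" or "wrist"; returns (picture, depth): 400x640x3 uint8, red, green, blue; 400x640 float32, m along the optical axis (not along the pixel's ray), 0 where there is no reading.
- bot.camera_model(name): a dict with "camera_matrix" (3x3 intrinsics, pixels), "T" (4x4, takes a point from camera to world coordinates). Camera axes: x right, y down, z forward; pixel columns grow to the right and rows downward; lengths in m; the calibration is good to about 2 mm. A picture is of the moment at which its call begins: read the wrist's pose just before it. camera_model takes no time and is no camera call; for the wrist camera it gives the pose at the moment of the call.
- bot.close_job(): hands the job in; it is judged then, once.
The state is a dict: "clock": time; "joint_positions": joint angles; "qvel": joint speeds; "joint_efforts": joint torques, N m; "tool_pos": TCP position; "tcp_rot": TCP orientation; "contact_force": force on the tool from outside, world axes, zero at the start; "moment": the same for the moment, N m; "opening": finger opening in m; "grasp_force": force on a finger pad.
Only numpy, scipy, OpenCV 4.12 (cv2) and the standard library are available. Lean on these libraries where they do the work, as an engineer would, in place of code of your own. Each camera call takes 0.05 s, during which the arm holds its last target. There are 200 camera calls.

## Working session

There is one attempt and no reset: what is moved stays moved. The work goes in short steps, Python scripts to look and compute and a tool call to move; the robot and the scene stay as the last step left them, time stands still between calls to the robot, and variables do not carry over. Pictures are saved under pics/ and viewed, at most 10 in all, crops included, and the job is handed in when it is done.

Besides the shell and the picture viewer there is one more tool, called after "Emit:" by a JSON object that holds its "fn" and its "kwargs", one argument or row to a line. send_rows: Moves the arm, as the interface text tells. Its arguments: {"type":"object","properties":{"offset":{"type":"array"},"turn":{"type":"array"},"jaw":{"type":"array"},"newtons":{"type":"number"}},"required":["offset","turn","jaw"]}

```bash
mkdir -p pics; python3 - <<'E'
from plant import bot
import cv2,numpy as np
o=bot.get_obs();print(o)
for n in("scene","top"):
    p,d=bot.capture(n);np.savez(n,p=p,d=d,**bot.camera_model(n))
    cv2.imwrite(f"pics/{n}0.png",p[:,:,::-1]);m=bot.camera_model(n);print(n,m["camera_matrix"].round(1).tolist(),m["T"].round(4).tolist())
E
```

```text
{'clock': 0.0, 'joint_positions': array([6.22469477e+01, 1.48512276e+01, 1.18913307e+00, 7.64158239e+01,
       1.38734226e-03, 8.12583619e+01]), 'qvel': array([ 0.01928105,  0.01221894, -0.10328939, -0.03070396,  0.05114682,
       -0.01674377]), 'joint_efforts': array([ 6.10236002e-04, -5.55643272e+01,  3.44525814e+01,  1.40017841e-02,
       -2.38467082e-04,  2.11851614e-05]), 'tool_pos': array([0.17901416, 0.51975078, 0.23065746]), 'tcp_rot': array([-1.79923198e+02, -1.32132009e-02,  1.60988576e+02]), 'contact_force': array([0.67535071, 0.31005788, 0.01816887]), 'moment': array([-0.04047727, -0.02685213, -0.02336517]), 'grasp_force': 0.0, 'opening': 0.0857032619197655}
scene [[505.5, 0.0, 315.1], [0.0, 505.5, 200.5], [0.0, 0.0, 1.0]] [[-0.1577, 0.7489, -0.6436, 1.1856], [0.9875, 0.1217, -0.1004, 0.0891], [0.0031, -0.6514, -0.7587, 0.7673], [0.0, 0.0, 0.0, 1.0]]
top [[416.2, 0.0, 319.2], [0.0, 416.2, 199.6], [0.0, 0.0, 1.0]] [[-0.0522, -0.9659, 0.2535, 0.4328], [-0.9986, 0.0488, -0.0199, -0.003], [0.0068, -0.2542, -0.9671, 0.824], [0.0, 0.0, 0.0, 1.0]]
```

View pics/scene0.png

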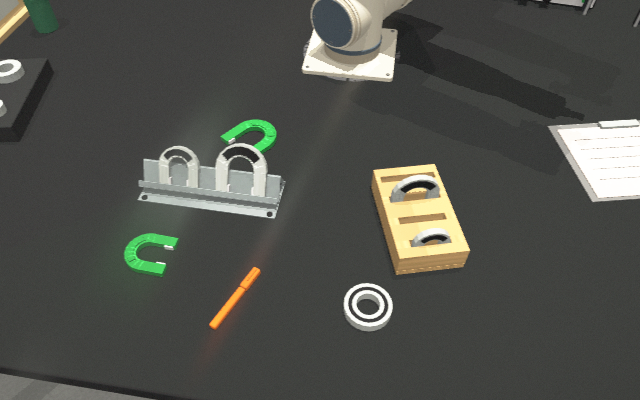

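View pics/top0.png

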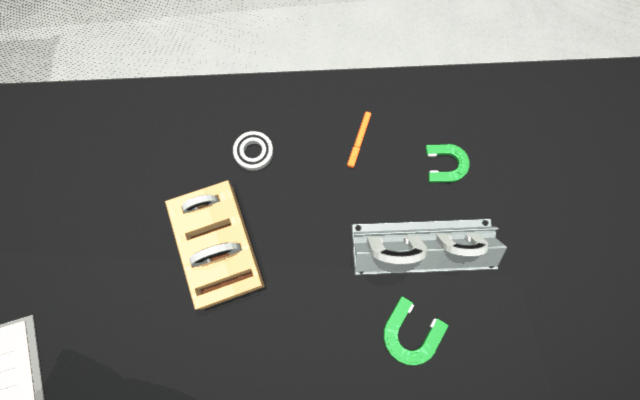

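The scene view shows the rest at about (212,185), with the small gauge at (180,165) and the large one at (241,168). The green look-alikes lie flat at (252,135) and (150,253). The rack is at (418,218), with empty slots at (410,176) and (422,219). In the top view the large gauge is at (398,250), the small at (465,245), and the rack at (214,245).

Candidates (scene pixels):
- **Large:** grey gauge on the rest at (241,168), or green at (252,135), or grey medium in the rack at (415,188).
- **Small:** grey gauge on the rest at (180,165), or green at (150,253), or tiny in the rack at (432,238).

I choose the two grey ones on the rest.

```bash
cat >h.py <<'E'
import numpy as np,cv2
from scipy.spatial.transform import Rotation as R
def ray(K,T,uv,z):
    uv=np.atleast_2d(uv).astype(float)
    d=np.c_[(uv-K[[0,1],2][None])/[K[0,0],K[1,1]],np.ones(len(uv))]@T[:3,:3].T
    return T[:3,3]+d*((z-T[2,3])/d[:,2])[:,None]
def cloud(K,T,d):
    v,u=np.mgrid[:d.shape[0],:d.shape[1]]
    c=np.dstack([(u-K[0,2])/K[0,0]*d,(v-K[1,2])/K[1,1]*d,d])
    return c@T[:3,:3].T+T[:3,3]
def wood(p):
    h=cv2.cvtColor(p,cv2.COLOR_RGB2HSV);return cv2.inRange(h,(8,60,90),(25,220,255))
E
python3 - <<'E'
from h import *
for n in("scene","top"):
    f=np.load(n+".npz");K,T,p,d=f["camera_matrix"],f["T"],f["p"],f["d"]
    P=cloud(K,T,d);ok=d>0
    m=(wood(p)>0)&ok&(abs(P[...,2]-.052)<.006)&(P[...,1]>.05)&(P[...,0]>.2)
    q=P[m];r=cv2.minAreaRect((q[:,:2]*1000).astype(np.float32));print(n,"rack",r,np.median(q[:,2]))
    g=ok&(P[...,2]>.06)&(P[...,2]<.2)&(P[...,1]<0.0)&(P[...,1]>-.45)&(P[...,0]>.25)&(P[...,0]<.7)
    k,l,s,c=cv2.connectedComponentsWithStats(g.astype(np.uint8))
    for i in range(1,k):
        if s[i,4]>30:
            a=P[l==i];t=a[a[:,2]>a[:,2].max()-.012];print(s[i],a.min(0).round(4),a.max(0).round(4),"top",t.mean(0).round(4))
    e=ok&(P[...,2]>.03)&(P[...,2]<.058)&(P[...,1]<0)&(P[...,1]>-.45)&(P[...,0]>.3)&(P[...,0]<.7)
    q=P[e];r=cv2.minAreaRect((q[:,:2]*1000).astype(np.float32));print("rest",r)
    b=ok&(abs(P[...,2])<.01);print("bench z",np.median(P[b&(P[...,0]>.3)&(P[...,0]<.7)][:,2]))
    x,y,w,h=(120,90,180,200) if n=="scene" else(340,200,180,90)
    cv2.imwrite(f"pics/{n}_crop.png",cv2.resize(p[y:y+h,x:x+w,::-1],None,fx=3,fy=3))
E
```

```text
scene rack ((564.017578125, 185.0882110595703), (215.60545349121094, 125.6385726928711), 16.985942840576172) 0.05127584890994108
[216 143  52  35 939] [ 0.5011 -0.2078  0.06  ] [ 0.5447 -0.107   0.1101] top [ 0.5148 -0.1568  0.1031]
[159 146  41  22 519] [ 0.5092 -0.3229  0.06  ] [ 0.5412 -0.2441  0.0926] top [ 0.5239 -0.2816  0.0856]
rest ((548.39501953125, -221.20018005371094), (55.68012237548828, 281.2318420410156), 1.5712049007415771)
bench z -0.00042446390940081846
top rack ((563.9158325195312, 185.0389404296875), (212.30406188964844, 124.83531951904297), 16.88301658630371) 0.0524019262369797
[444 241  44  15 488] [ 0.5104 -0.3228  0.06  ] [ 0.54   -0.2441  0.0947] top [ 0.5198 -0.2818  0.088 ]
[371 243  56  21 769] [ 0.5009 -0.2071  0.0603] [ 0.5414 -0.1076  0.113 ] top [ 0.5105 -0.1571  0.1057]
rest ((540.4796752929688, -222.03395080566406), (280.45947265625, 60.78582000732422), 89.35360717773438)
bench z 0.0007438779068027479
```

View pics/scene_crop.png

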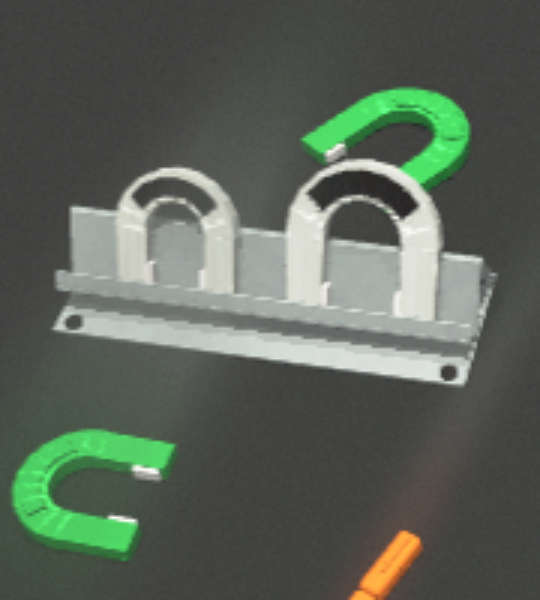

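The crop confirms it: grey small gauge at (180,165) and grey large at (241,168), both with black grips on the bow. The widths of 79 and 100 mm and the 125 mm spacing match. The green ones lie flat on the bench and stay out of it.

```bash
cat >>h.py <<'E'
def frame(yaw,tilt):  # tool y along yaw'd +x; tilt: fingers lean away by tilt deg
    c=R.from_euler('ZY',[yaw,-tilt],degrees=True).as_matrix()  # cols: n, y, s
    n,y,s=c.T;return np.c_[y*0+np.cross(n,-s),n,-s]
def rel(pos,Rt):
    from plant import bot
    o=bot.get_obs();R0=R.from_euler('xyz',o["tcp_rot"],degrees=True).as_matrix()
    print("t",round(o["clock"],2),"tcp",o["tool_pos"].round(4),"rpy",o["tcp_rot"].round(2))
    print("offset cm",(R0.T@(np.array(pos)-o["tool_pos"])*100).round(2).tolist(),"turn",R.from_matrix(R0.T@Rt).as_rotvec().round(3).tolist())
E
python3 -c "
from h import *
F=frame(0,30);print(F.round(3))
rel([.4712,-.157,.1668],F)"
```

```text
[[-0.     0.866  0.5  ]
 [ 1.     0.     0.   ]
 [ 0.     0.5   -0.866]]
t 0.1 tcp [0.1791 0.5198 0.2307] rpy [-1.7993e+02 -1.0000e-02  1.6099e+02]
offset cm [-49.67, -54.46, 6.45] turn [-0.455, -0.323, 1.209]
```

Emit:
{"fn": "send_rows", "kwargs": {
  "offset": [
    [-49.7,-54.5,3],
    [-49.7,-54.5,3],
    [-49.7,-54.5,3],
    [-49.7,-54.5,3],
    [-49.7,-54.5,3],
    [-49.7,-54.5,3],
    [-49.7,-54.5,3],
    [-49.7,-54.5,3]
  ],
  "turn": [
    [-0.455,-0.323,1.209],
    [-0.455,-0.323,1.209],
    [-0.455,-0.323,1.209],
    [-0.455,-0.323,1.209],
    [-0.455,-0.323,1.209],
    [-0.455,-0.323,1.209],
    [-0.455,-0.323,1.209],
    [-0.455,-0.323,1.209]
  ],
  "jaw": [0.4,0.4,0.4,0.4,0.4,0.4,0.4,0.4],
  "newtons": 60
}}

```text
clock: 0.77
tool_pos: [0.3109, 0.2124, 0.2176]
tcp_rot: [156.9, 3.5, 107.2]
contact_force: [1.0, -0.2, -0.2]
opening: 0.0513
grasp_force: 0.0
```

```bash
python3 -c "
from h import *
rel([.4712,-.157,.1668],frame(0,30))"
```

```text
t 0.77 tcp [0.3109 0.2124 0.2176] rpy [156.91   3.51 107.24]
offset cm [-39.64, 1.06, 8.63] turn [-0.11, -0.08, 0.296]
```

Emit:
{"fn": "send_rows", "kwargs": {
  "offset": [
    [-39.6,1.1,8.6],
    [-39.6,1.1,8.6],
    [-39.6,1.1,8.6],
    [-39.6,1.1,8.6],
    [-39.6,1.1,8.6],
    [-39.6,1.1,8.6],
    [-39.6,1.1,8.6],
    [-39.6,1.1,8.6]
  ],
  "turn": [
    [-0.11,-0.08,0.296],
    [-0.11,-0.08,0.296],
    [-0.11,-0.08,0.296],
    [-0.11,-0.08,0.296],
    [-0.11,-0.08,0.296],
    [-0.11,-0.08,0.296],
    [-0.11,-0.08,0.296],
    [-0.11,-0.08,0.296]
  ],
  "jaw": [0.4,0.4,0.4,0.4,0.4,0.4,0.4,0.4]
}}

```text
clock: 1.43
tool_pos: [0.4343, -0.0669, 0.1795]
tcp_rot: [150.1, 0.1, 90.2]
contact_force: [1.3, 1.3, -0.6]
opening: 0.0513
grasp_force: 0.0
```

```bash
python3 -c "
from h import *
rel([.4712,-.157,.1668],frame(0,30))"
```

```text
t 1.43 tcp [ 0.4343 -0.0669  0.1795] rpy [1.5009e+02 1.0000e-01 9.0240e+01]
offset cm [-9.02, 2.53, 2.93] turn [-0.001, -0.001, 0.005]
```

Emit:
{"fn": "send_rows", "kwargs": {
  "offset": [
    [-9.0,2.5,2.9],
    [-9.0,2.5,2.9],
    [-9.0,2.5,2.9],
    [-9.0,2.5,2.9],
    [-9.0,2.5,2.9]
  ],
  "turn": [
    [0,0,0.004],
    [0,0,0.004],
    [0,0,0.004],
    [0,0,0.004],
    [0,0,0.004]
  ],
  "jaw": [0.4,0.4,0.4,0.4,0.4]
}}

```text
clock: 1.85
tool_pos: [0.4705, -0.1549, 0.1658]
tcp_rot: [150.3, -0.1, 90.0]
contact_force: [-1.0, 0.1, -0.2]
opening: 0.0512
grasp_force: 0.0
```

```bash
python3 - <<'E'
from h import *
from plant import bot
rel([.5212,-.157,.0802],frame(0,30))
m=bot.camera_model("wrist");p,d=bot.capture("wrist");np.savez("w1",p=p,d=d,**m)
cv2.imwrite("pics/w1.png",p[:,:,::-1]);print(m["camera_matrix"].round(1).tolist(),m["T"].round(3).tolist())
P=cloud(m["camera_matrix"],m["T"],d);ok=(d>0)&(P[...,2]>.06)&(P[...,2]<.118)&(P[...,0]>.48)
k,l,s,c=cv2.connectedComponentsWithStats(ok.astype(np.uint8))
for i in range(1,k):
    if s[i,4]>300: a=P[l==i];t=a[a[:,2]>a[:,2].max()-.006];print(s[i],a.min(0).round(4),a.max(0).round(4),t.mean(0).round(4))
E
```

```text
t 1.85 tcp [ 0.4705 -0.1549  0.1658] rpy [ 1.5029e+02 -1.4000e-01  8.9980e+01]
offset cm [-0.23, 0.16, 9.95] turn [-0.005, -0.002, -0.001]
[[347.0, 0.0, 318.4], [0.0, 347.0, 197.8], [0.0, 0.0, 1.0]] [[0.868, -0.136, 0.477, 0.401], [-0.001, -0.962, -0.272, -0.086], [0.496, 0.236, -0.836, 0.29], [0.0, 0.0, 0.0, 1.0]]
[ 309  131   25  131 2929] [ 0.5009 -0.2061  0.063 ] [ 0.5369 -0.1081  0.1116] [ 0.5101 -0.1571  0.1075]
[ 311  289   20   73 1254] [ 0.5108 -0.2903  0.0601] [ 0.5405 -0.2437  0.0936] [ 0.519  -0.277   0.0898]
```

View pics/w1.png

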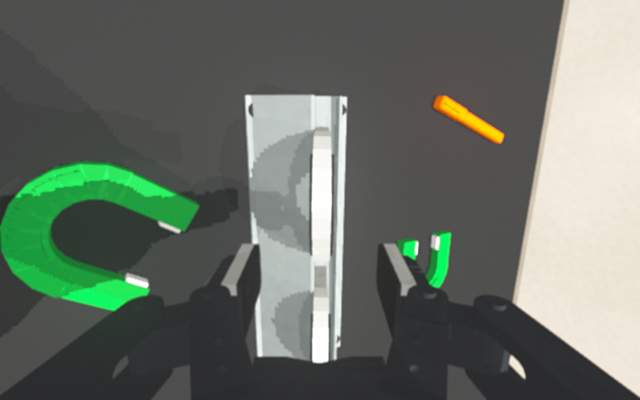

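The wrist view shows the large gauge edge-on at (321,195), parallel to the fingers and centred between them. The small one is at (321,325). Descending.

Emit:
{"fn": "send_rows", "kwargs": {
  "offset": [
    [-0.2,0.15,3],
    [-0.2,0.15,6],
    [-0.2,0.15,8],
    [-0.2,0.15,9.9],
    [-0.2,0.15,9.9],
    [-0.2,0.15,9.9]
  ],
  "turn": [
    [-0.005,0,0],
    [-0.005,0,0],
    [-0.005,0,0],
    [-0.005,0,0],
    [-0.005,0,0],
    [-0.005,0,0]
  ],
  "jaw": [0.4,0.4,0.4,0.4,0.4,0.4]
}}

```text
clock: 2.4
tool_pos: [0.5208, -0.1545, 0.0814]
tcp_rot: [150.0, -0.1, 90.2]
contact_force: [-0.7, 0.5, 0.6]
opening: 0.0512
grasp_force: 0.0
```

```bash
python3 -c "
from h import *
rel([.5212,-.157,.0802],frame(0,30))
from plant import bot
m=bot.camera_model('wrist');p,d=bot.capture('wrist')
P=cloud(m['camera_matrix'],m['T'],d)
F=frame(0,30);Q=P@F
ok=(d>0)&(P[...,2]>.085)&(P[...,2]<.118)&(P[...,0]>.48)&(P[...,0]<.56)&(abs(P[...,1]+.157)<.055)
o=bot.get_obs();t=o['tool_pos']@F;q=Q[ok]-t;q=q[abs(q[:,1])<.015];print(len(q),np.percentile(q,[2,10,50,90,98],axis=0).round(4))
"
```

```text
t 2.4 tcp [ 0.5208 -0.1545  0.0814] rpy [ 1.4997e+02 -1.0000e-01  9.0220e+01]
offset cm [-0.25, -0.03, 0.12] turn [0.0, -0.003, 0.002]
7208 [[-0.0322 -0.0072 -0.0294]
 [-0.0195 -0.0056 -0.0285]
 [ 0.0107  0.0005 -0.0237]
 [ 0.0333  0.0066 -0.0111]
 [ 0.039   0.0081 -0.0056]]
```

Emit:
{"fn": "send_rows", "kwargs": {
  "offset": [
    [-0.25,0,0.1],
    [-0.25,0,0.1],
    [-0.25,0,0.1]
  ],
  "turn": [
    [0,0,0],
    [0,0,0],
    [0,0,0]
  ],
  "jaw": [0.4,0.4,0.4]
}}

```text
clock: 2.7
tool_pos: [0.5221, -0.1592, 0.0819]
tcp_rot: [149.8, 0.0, 90.1]
contact_force: [-0.0, -0.1, 1.2]
opening: 0.0513
grasp_force: 0.0
```

```bash
python3 -c "
from h import *
from plant import bot
for i in range(4):
    o=bot.get_obs();print(o['tool_pos'].round(4),o['qvel'].round(1));bot.capture('wrist')
"
```

```text
[ 0.5221 -0.1592  0.0819] [-0.   0.3 -0.2 -0.2  0.1  0.1]
[ 0.522  -0.1592  0.0816] [-0.   0.5 -0.2 -0.2 -0.   0. ]
[ 0.522  -0.1592  0.0815] [ 0.   0.4 -0.2 -0.2 -0.1 -0. ]
[ 0.5219 -0.1591  0.0813] [-0.   0.3 -0.1 -0.2 -0.1 -0.1]
```

Emit:
{"fn": "send_rows", "kwargs": {
  "offset": [
    [0.2,0,0.1],
    [0.2,0,0.1],
    [0.2,0,0.1],
    [0.2,0,0.1],
    [0.2,0,0.1],
    [0.2,0,0.1],
    [0.2,0,0.1],
    [0.2,0,0.1]
  ],
  "turn": [
    [0,0,0],
    [0,0,0],
    [0,0,0],
    [0,0,0],
    [0,0,0],
    [0,0,0],
    [0,0,0],
    [0,0,0]
  ],
  "jaw": [0.4,0.4,1,1,1,1,1,1],
  "newtons": 60
}}

```text
clock: 3.57
tool_pos: [0.5224, -0.1569, 0.0799]
tcp_rot: [149.9, -0.0, 90.1]
contact_force: [-3.6, 0.3, 4.1]
opening: 0.015
grasp_force: 58.8
```

Emit:
{"fn": "send_rows", "kwargs": {
  "offset": [
    [0,0,-1],
    [0,0,-3],
    [0,0,-6],
    [0,0,-9],
    [0,0,-12],
    [0,0,-12],
    [0,0,-12]
  ],
  "turn": [
    [0,0,0],
    [0,0,0],
    [0,0,0],
    [0,0,0],
    [0,0,0],
    [0,0,0],
    [0,0,0]
  ],
  "jaw": [1,1,1,1,1,1,1]
}}

```text
clock: 4.15
tool_pos: [0.4621, -0.1575, 0.1844]
tcp_rot: [149.8, 0.1, 90.0]
contact_force: [0.2, -0.5, -4.8]
opening: 0.0155
grasp_force: 59.8
```

```bash
python3 -c "
from h import *
rel([.4894,.1623,.19],frame(16.9,0))"
```

```text
t 4.15 tcp [ 0.4621 -0.1575  0.1844] rpy [1.4982e+02 5.0000e-02 9.0020e+01]
offset cm [31.98, 2.67, 0.87] turn [0.523, 0.078, -0.287]
```

Emit:
{"fn": "send_rows", "kwargs": {
  "offset": [
    [4,0.3,0.1],
    [8,0.7,0.2],
    [12,1,0.3],
    [16,1.3,0.4],
    [20,1.7,0.5],
    [24,2,0.6],
    [28,2.3,0.8],
    [32,2.7,0.9]
  ],
  "turn": [
    [0.07,0.01,-0.04],
    [0.14,0.02,-0.08],
    [0.21,0.03,-0.115],
    [0.28,0.04,-0.15],
    [0.35,0.05,-0.19],
    [0.42,0.06,-0.23],
    [0.48,0.07,-0.26],
    [0.523,0.078,-0.287]
  ],
  "jaw": [1,1,1,1,1,1,1,1]
}}

```text
clock: 4.82
tool_pos: [0.4898, 0.1656, 0.1871]
tcp_rot: [-179.6, -0.1, 107.1]
contact_force: [1.1, -1.3, -4.0]
opening: 0.0148
grasp_force: 59.8
```

Emit:
{"fn": "send_rows", "kwargs": {
  "offset": [
    [0,0,0],
    [0,0,0],
    [0,0,0],
    [0,0,0]
  ],
  "turn": [
    [0,0,0],
    [0,0,0],
    [0,0,0],
    [0,0,0]
  ],
  "jaw": [1,1,1,1]
}}

```text
clock: 5.15
tool_pos: [0.4893, 0.1624, 0.1884]
tcp_rot: [-179.8, -0.1, 106.9]
contact_force: [-0.8, -0.5, -3.9]
opening: 0.015
grasp_force: 60.2
```

```bash
python3 - <<'E'
from h import *
from plant import bot
rel([.4894,.1623,.19],frame(16.9,0))
m=bot.camera_model("wrist");p,d=bot.capture("wrist");np.savez("w2",p=p,d=d,**m)
cv2.imwrite("pics/w2.png",p[:,:,::-1])
E
```

```text
t 5.15 tcp [0.4893 0.1624 0.1884] rpy [-1.7985e+02 -9.0000e-02  1.0688e+02]
offset cm [-0.01, 0.01, -0.16] turn [-0.003, -0.002, -0.0]
```

View pics/w2.png

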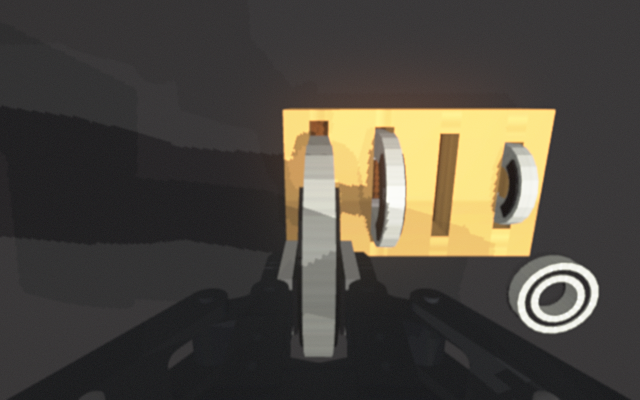

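The wrist view shows the large gauge hanging at (318,250), with the large slot's far end peeking out at (319,128), the empty small slot at (447,185), the medium gauge at (388,188) and the tiny at (518,183).

```bash
cat >rack.py <<'E'
from h import *
def meas(f,tcp):
    K,T,p,d=f["camera_matrix"],f["T"],f["p"],f["d"]
    P=cloud(K,T,d);F=frame(16.9,0)
    w=wood(p);m=(w>0)&(abs(P[...,2]-.052)<.008)&(d>0)
    print("z top",np.median(P[m][:,2]))
    v,u=np.nonzero(m);q=ray(K,T,np.c_[u,v],.052)
    r=cv2.minAreaRect((q[:,:2]*1000).astype(np.float32));print("rack rect",np.round(r[0],1),np.round(r[1],1),round(r[2],2))
    q=(q-tcp)@F  # tool-ish coords, x along width, y along rack x
    print("rack extents x(tool) %.4f %.4f  y %.4f %.4f"%(*np.percentile(q[:,0],[.3,99.7]),*np.percentile(q[:,1],[.3,99.7])))
    return K,T,p,d,P,F
E
python3 - <<'E'
from rack import *
tcp=np.array([.4893,.1624,.1884])
K,T,p,d,P,F=meas(np.load("w2.npz"),tcp)
g=(d>0)&(P[...,2]>.125)&(P[...,2]<.26);Q=(P-tcp)@F
hs=cv2.cvtColor(p,cv2.COLOR_RGB2HSV)
v,u=np.nonzero(g);
for r in range(130,360,25):
    c=np.nonzero(g[r]&(abs(Q[r,:,1])<.03)&(hs[r,:,2]>110))[0]
    if len(c): print(r,c.min(),c.max(),Q[r,[c.min(),c.max()]].round(4).tolist())
# small slot: non-wood inside outline
b=np.zeros(p.shape[:2],np.uint8);b[120:250,425:470]=1
lum=hs[...,2];s=(lum<160)&(b>0)
k,l,st,c=cv2.connectedComponentsWithStats(s.astype(np.uint8));i=1+np.argmax(st[1:,4]);print(st[i])
v,u=np.nonzero(l==i);q=(ray(K,T,np.c_[u,v],.052)-tcp)@F
print("slot small",np.percentile(q[:,:2],[1,99],axis=0).round(4))
E
```

```text
z top 0.052307168076827365
rack rect [564.9 184.8] [212.3 124.2] 16.93
rack extents x(tool) -0.0626 0.0615  y -0.0268 0.1846
155 305 333 [[0.0463, -0.0048, 0.0015], [0.0459, 0.007, 0.0039]]
180 304 334 [[0.0385, -0.0048, -0.0112], [0.0385, 0.0069, -0.0114]]
205 302 335 [[0.0296, -0.0054, -0.0154], [0.0295, 0.0073, -0.015]]
230 302 340 [[0.0217, -0.0053, -0.0216], [0.0216, 0.009, -0.0212]]
255 284 368 [[0.0105, -0.0125, -0.0195], [0.0068, 0.0214, -0.0115]]
280 285 352 [[0.0102, -0.0103, -0.0384], [0.0097, 0.0123, -0.0373]]
305 303 334 [[-0.0033, -0.0047, -0.0323], [-0.0036, 0.0066, -0.0317]]
330 303 333 [[-0.0153, -0.0049, -0.0304], [-0.0151, 0.0064, -0.0307]]
355 305 331 [[-0.0394, -0.005, -0.0153], [-0.0396, 0.0064, -0.015]]
[ 432  134   26  102 1682]
slot small [[-0.0422  0.0979]
 [ 0.0415  0.1115]]
```

Emit:
{"fn": "send_rows", "kwargs": {
  "offset": [
    [0,0,2.5],
    [0,0,4.5],
    [0,0,5.7],
    [0,0,5.7],
    [0,0,6.2],
    [0,0,6.7],
    [0,0,7.2],
    [0,0,7.2]
  ],
  "turn": [
    [0,0,0],
    [0,0,0],
    [0,0,0],
    [0,0,0],
    [0,0,0],
    [0,0,0],
    [0,0,0],
    [0,0,0]
  ],
  "jaw": [1,1,1,1,1,1,1,1]
}}

```text
clock: 5.87
tool_pos: [0.4894, 0.1628, 0.1173]
tcp_rot: [-179.9, -0.1, 106.9]
contact_force: [-0.2, 0.1, -4.4]
opening: 0.0149
grasp_force: 60.1
```

```bash
python3 -c "
from h import *
rel([.4894,.1623,.086],frame(16.9,0))
from plant import bot;o=bot.get_obs();print(o['contact_force'],o['moment'])"
```

```text
t 5.87 tcp [0.4894 0.1628 0.1173] rpy [-1.7993e+02 -9.0000e-02  1.0690e+02]
offset cm [-0.05, -0.02, 3.13] turn [-0.001, -0.002, 0.0]
[-0.22104964  0.06164631 -4.38644822] [0.00284614 0.04612022 0.03772837]
```

Feet are about 8 mm into the pocket with only the gauge's weight on the wrist. Continuing slowly.

Emit:
{"fn": "send_rows", "kwargs": {
  "offset": [
    [0,0,0.5],
    [0,0,1.0],
    [0,0,1.5],
    [0,0,2.0],
    [0,0,2.4],
    [0,0,2.7],
    [0,0,2.9],
    [0,0,2.9]
  ],
  "turn": [
    [0,0,0],
    [0,0,0],
    [0,0,0],
    [0,0,0],
    [0,0,0],
    [0,0,0],
    [0,0,0],
    [0,0,0]
  ],
  "jaw": [1,1,1,1,1,1,1,1]
}}

```text
clock: 6.53
tool_pos: [0.4893, 0.1631, 0.0882]
tcp_rot: [-179.9, -0.1, 106.9]
contact_force: [0.2, 0.4, -4.6]
opening: 0.0152
grasp_force: 60.1
```

Emit:
{"fn": "send_rows", "kwargs": {
  "offset": [
    [0,0,0.1],
    [0,0,0.2],
    [0,0,0.3],
    [0,0,0.4],
    [0,0,0.4]
  ],
  "turn": [
    [0,0,0],
    [0,0,0],
    [0,0,0],
    [0,0,0],
    [0,0,0]
  ],
  "jaw": [1,1,1,1,1]
}}

```text
clock: 6.95
tool_pos: [0.4897, 0.163, 0.0848]
tcp_rot: [-180.0, -0.1, 106.9]
contact_force: [0.2, -0.9, -3.6]
opening: 0.0152
grasp_force: 60.4
```

Emit:
{"fn": "send_rows", "kwargs": {
  "offset": [
    [0,0,0.05],
    [0,0,0.1],
    [0,0,0.15],
    [0,0,0.15]
  ],
  "turn": [
    [0,0,0],
    [0,0,0],
    [0,0,0],
    [0,0,0]
  ],
  "jaw": [1,1,1,1]
}}

```text
clock: 7.28
tool_pos: [0.4902, 0.1629, 0.0846]
tcp_rot: [179.9, -0.0, 106.9]
contact_force: [-1.7, -3.6, 11.9]
opening: 0.0153
grasp_force: 62.4
```

Floor reached at the expected height. Releasing slightly and retreating straight up.

Emit:
{"fn": "send_rows", "kwargs": {
  "offset": [
    [0,0,-0.1],
    [0,0,-0.1],
    [0,0,-0.1],
    [0,0,-0.1],
    [0,0,-2],
    [0,0,-5],
    [0,0,-8],
    [0,0,-12]
  ],
  "turn": [
    [0,0,0],
    [0,0,0],
    [0,0,0],
    [0,0,0],
    [0,0,0],
    [0,0,0],
    [0,0,0],
    [0,0,0]
  ],
  "jaw": [0.65,0.65,0.65,0.65,0.65,0.65,0.5,0.4]
}}

```text
clock: 7.95
tool_pos: [0.4887, 0.1628, 0.2028]
tcp_rot: [-179.7, -0.1, 106.9]
contact_force: [2.0, 0.5, -0.3]
opening: 0.0509
grasp_force: 0.0
```

```bash
python3 - <<'E'
from h import *
from plant import bot
rel([.481,-.282,.155],frame(0,30))
n="top";p,d=bot.capture(n);m=bot.camera_model(n);P=cloud(m["camera_matrix"],m["T"],d)
F=frame(16.9,0);Q=(P-[.4894,.1623,.012])@F
g=(d>0)&(P[...,2]>.07)&(P[...,2]<.14)&(abs(Q[...,1])<.03)&(abs(Q[...,0])<.07)
a=Q[g];print("large in slot frame",a.min(0).round(4),a.max(0).round(4),g.sum())
cv2.imwrite("pics/top2.png",p[:,:,::-1])
E
```

```text
t 7.95 tcp [0.4887 0.1628 0.2028] rpy [-1.7975e+02 -1.3000e-01  1.0693e+02]
offset cm [-42.34, -13.67, 4.75] turn [-0.524, -0.079, 0.288]
large in slot frame [-0.051  -0.007  -0.1084] [ 0.0216  0.0091 -0.0591] 466
```

Emit:
{"fn": "send_rows", "kwargs": {
  "offset": [
    [-4,-1,0],
    [-8,-2,0],
    [-12,-3,0],
    [-16,-4,0],
    [-20,-5.5,0],
    [-24,-7,0.5],
    [-28,-8.5,1],
    [-32,-10,2]
  ],
  "turn": [
    [-0.07,-0.01,0.04],
    [-0.14,-0.02,0.08],
    [-0.21,-0.03,0.115],
    [-0.28,-0.04,0.15],
    [-0.35,-0.05,0.19],
    [-0.42,-0.06,0.23],
    [-0.48,-0.07,0.26],
    [-0.524,-0.079,0.288]
  ],
  "jaw": [0.4,0.4,0.4,0.4,0.4,0.4,0.4,0.4]
}}

```text
clock: 8.67
tool_pos: [0.4868, -0.1684, 0.185]
tcp_rot: [149.5, 0.1, 89.9]
contact_force: [1.5, 0.2, -0.1]
opening: 0.0517
grasp_force: 0.0
```

```bash
python3 -c "
from h import *
rel([.4845,-.283,.1425],frame(0,30))"
```

```text
t 8.67 tcp [ 0.4868 -0.1684  0.185 ] rpy [1.4952e+02 1.1000e-01 8.9930e+01]
offset cm [-11.46, -2.36, 3.57] turn [0.008, 0.002, -0.0]
```

Emit:
{"fn": "send_rows", "kwargs": {
  "offset": [
    [-4,-0.8,1],
    [-8,-1.6,2.5],
    [-11.5,-2.4,3.6],
    [-11.5,-2.4,3.6],
    [-11.5,-2.4,3.6],
    [-11.5,-2.4,3.6]
  ],
  "turn": [
    [0,0,0],
    [0,0,0],
    [0,0,0],
    [0,0,0],
    [0,0,0],
    [0,0,0]
  ],
  "jaw": [0.4,0.4,0.4,0.4,0.4,0.4]
}}

```text
clock: 9.17
tool_pos: [0.4847, -0.2812, 0.1404]
tcp_rot: [149.9, -0.1, 90.0]
contact_force: [0.0, 0.2, 0.6]
opening: 0.0514
grasp_force: 0.0
```

```bash
python3 - <<'E'
from h import *
from plant import bot
o=bot.get_obs();m=bot.camera_model("wrist");p,d=bot.capture("wrist")
P=cloud(m["camera_matrix"],m["T"],d)
ok=(d>0)&(P[...,2]>.06)&(P[...,2]<.1)&(P[...,0]>.48)&(P[...,0]<.57)&(P[...,1]<-.22)
a=P[ok];t=a[a[:,2]>a[:,2].max()-.008];print(ok.sum(),a.min(0).round(4),a.max(0).round(4),t.mean(0).round(4))
F=frame(0,30);q=(t@F)[:,1];print("n extent rel tcp",np.percentile(q,[5,95])-(o["tool_pos"]@F)[1])
rel([.5295,-.283,.0646],F)
E
```

```text
2547 [ 0.5109 -0.3178  0.0601] [ 0.5396 -0.2443  0.0942] [ 0.5185 -0.2826  0.0892]
n extent rel tcp [-0.0027155   0.00925993]
t 9.22 tcp [ 0.4849 -0.2807  0.1409] rpy [ 1.4983e+02 -3.0000e-02  9.0040e+01]
offset cm [-0.24, 0.02, 8.84] turn [0.003, -0.001, 0.0]
```

Emit:
{"fn": "send_rows", "kwargs": {
  "offset": [
    [-0.2,0.2,3],
    [-0.2,0.2,6],
    [-0.2,0.2,8],
    [-0.2,0.2,8.8],
    [-0.2,0.2,8.8],
    [-0.2,0.2,8.8],
    [-0.2,0.2,8.8]
  ],
  "turn": [
    [0,0,0],
    [0,0,0],
    [0,0,0],
    [0,0,0],
    [0,0,0],
    [0,0,0],
    [0,0,0]
  ],
  "jaw": [0.4,0.4,0.4,0.4,0.4,0.4,0.4]
}}

```text
clock: 9.8
tool_pos: [0.5311, -0.2833, 0.0673]
tcp_rot: [149.8, 0.1, 90.1]
contact_force: [-0.1, 0.0, -0.4]
opening: 0.0509
grasp_force: 0.0
```

```bash
python3 - <<'E'
from h import *
from plant import bot
for i in range(4): bot.capture("wrist")
rel([.5295,-.283,.0646],frame(0,30))
E
```

```text
t 10.0 tcp [ 0.5309 -0.2839  0.0669] rpy [1.4976e+02 6.0000e-02 8.9990e+01]
offset cm [0.09, -0.24, 0.13] turn [0.004, 0.001, 0.0]
```

Emit:
{"fn": "send_rows", "kwargs": {
  "offset": [
    [0.1,0,0.1],
    [0.1,0,0.1],
    [0.1,0,0.1],
    [0.1,0,0.1],
    [0.1,0,0.1],
    [0.1,0,0.1],
    [0.1,0,0.1]
  ],
  "turn": [
    [0,0,0],
    [0,0,0],
    [0,0,0],
    [0,0,0],
    [0,0,0],
    [0,0,0],
    [0,0,0]
  ],
  "jaw": [0.4,1,1,1,1,1,1],
  "newtons": 60
}}

```text
clock: 10.58
tool_pos: [0.531, -0.2825, 0.0649]
tcp_rot: [149.9, -0.0, 90.0]
contact_force: [-5.4, 0.3, 4.7]
opening: 0.0151
grasp_force: 58.5
```

Emit:
{"fn": "send_rows", "kwargs": {
  "offset": [
    [0,0,-1],
    [0,0,-3],
    [0,0,-6],
    [0,0,-9],
    [0,0,-12],
    [0,0,-13],
    [0,0,-13]
  ],
  "turn": [
    [0,0,0],
    [0,0,0],
    [0,0,0],
    [0,0,0],
    [0,0,0],
    [0,0,0],
    [0,0,0]
  ],
  "jaw": [1,1,1,1,1,1,1]
}}

```text
clock: 11.17
tool_pos: [0.4655, -0.2833, 0.1802]
tcp_rot: [149.7, 0.2, 90.0]
contact_force: [0.7, -0.2, -3.3]
opening: 0.0146
grasp_force: 59.5
```

```bash
python3 -c "
from h import *
rel([.5889,.1926,.215],frame(16.9,0))"
```

```text
t 11.17 tcp [ 0.4655 -0.2833  0.1802] rpy [149.7    0.18  89.96]
offset cm [47.58, 12.46, 3.07] turn [0.525, 0.081, -0.288]
```

Emit:
{"fn": "send_rows", "kwargs": {
  "offset": [
    [3.9,1.0,0.25],
    [7.8,2.0,0.5],
    [11.7,3.1,0.75],
    [15.6,4.1,1.0],
    [19.5,5.1,1.25],
    [23.4,6.1,1.5],
    [27.3,7.2,1.75],
    [31.2,8.2,2.0]
  ],
  "turn": [
    [0.07,0.01,-0.04],
    [0.14,0.02,-0.08],
    [0.21,0.03,-0.115],
    [0.28,0.04,-0.15],
    [0.35,0.05,-0.19],
    [0.42,0.06,-0.23],
    [0.48,0.07,-0.26],
    [0.525,0.081,-0.288]
  ],
  "jaw": [1,1,1,1,1,1,1,1]
}}

```text
clock: 11.83
tool_pos: [0.5474, 0.0321, 0.2003]
tcp_rot: [-179.7, -0.2, 107.1]
contact_force: [2.2, -0.9, -4.6]
opening: 0.015
grasp_force: 59.4
```

```bash
python3 -c "
from h import *
rel([.5889,.1926,.215],frame(16.9,0))"
```

```text
t 11.83 tcp [0.5474 0.0321 0.2003] rpy [-179.68   -0.22  107.09]
offset cm [14.13, 8.68, -1.46] turn [-0.006, -0.004, 0.003]
```

Emit:
{"fn": "send_rows", "kwargs": {
  "offset": [
    [3.5,2,-1.4],
    [7,4,-1.4],
    [10.5,6.5,-1.4],
    [14.1,8.7,-1.4],
    [14.1,8.7,-1.4],
    [14.1,8.7,-1.4],
    [14.1,8.7,-1.4],
    [14.1,8.7,-1.4]
  ],
  "turn": [
    [0,0,0],
    [0,0,0],
    [0,0,0],
    [0,0,0],
    [0,0,0],
    [0,0,0],
    [0,0,0],
    [0,0,0]
  ],
  "jaw": [1,1,1,1,1,1,1,1]
}}

```text
clock: 12.5
tool_pos: [0.5887, 0.1888, 0.2149]
tcp_rot: [-179.8, -0.2, 106.9]
contact_force: [0.1, -0.6, -4.2]
opening: 0.0149
grasp_force: 59.7
```

```bash
python3 - <<'E'
from rack import *
from plant import bot
for i in range(4): bot.capture("top")
rel([.5889,.1926,.19],frame(16.9,0))
tcp=bot.get_obs()["tool_pos"];m=bot.camera_model("wrist");p,d=bot.capture("wrist");np.savez("w3",p=p,d=d,**m)
cv2.imwrite("pics/w3.png",p[:,:,::-1])
K,T,p,d,P,F=meas(np.load("w3.npz"),tcp)
g=(d>0)&(P[...,2]>.13);Q=(P-tcp)@F;hs=cv2.cvtColor(p,cv2.COLOR_RGB2HSV)
for r in range(130,390,20):
    c=np.nonzero(g[r]&(abs(Q[r,:,1])<.015)&(hs[r,:,2]>110))[0]
    if len(c): print(r,c.min(),c.max(),Q[r,[c.min(),c.max()]].round(4).tolist())
E
```

```text
t 12.7 tcp [0.5891 0.1885 0.2159] rpy [-179.92   -0.21  106.86]
offset cm [0.39, 0.11, 2.59] turn [-0.001, -0.004, -0.001]
z top 0.05227542064029067
rack rect [564.8 184.6] [212.2 124. ] 16.94
rack extents x(tool) -0.0578 0.0652  y -0.1297 0.0815
170 305 331 [[0.0381, -0.0052, 0.0109], [0.038, 0.0065, 0.0112]]
190 304 333 [[0.0336, -0.005, -0.0078], [0.0339, 0.0067, -0.009]]
210 303 338 [[0.0263, -0.0053, -0.0116], [0.0265, 0.0086, -0.0121]]
230 298 339 [[0.0202, -0.007, -0.0178], [0.0202, 0.0088, -0.0177]]
250 285 352 [[0.0109, -0.0125, -0.0157], [0.0105, 0.0143, -0.0147]]
270 281 356 [[0.0111, -0.0123, -0.0329], [0.0101, 0.0143, -0.031]]
290 303 334 [[0.0014, -0.0048, -0.0299], [0.0008, 0.0066, -0.0289]]
310 303 334 [[-0.0067, -0.0049, -0.0303], [-0.0079, 0.0067, -0.0286]]
330 304 333 [[-0.0182, -0.0048, -0.0265], [-0.0185, 0.0066, -0.0261]]
```

View pics/w3.png

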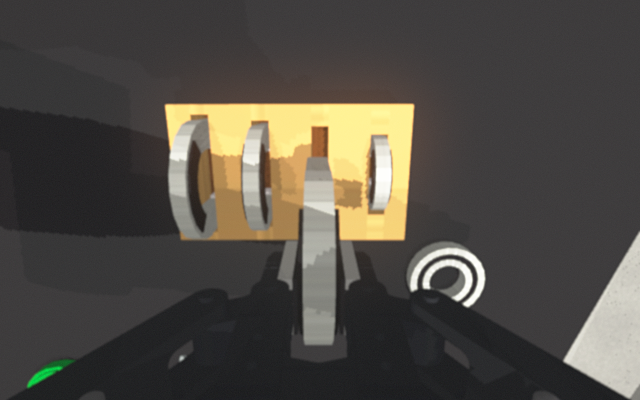

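The wrist view shows the small gauge at (319,250) over its slot, whose end is visible at (320,140). The large gauge stands seated at (195,178), with medium at (257,175) and tiny at (380,175) untouched. It needs a shift of +3.8 mm in x and +1 mm in y.

Emit:
{"fn": "send_rows", "kwargs": {
  "offset": [
    [0.38,0.1,0],
    [0.38,0.1,2.5],
    [0.38,0.1,5],
    [0.38,0.1,7.5],
    [0.38,0.1,9],
    [0.38,0.1,9.5],
    [0.38,0.1,9.5],
    [0.38,0.1,9.5]
  ],
  "turn": [
    [0,0,0],
    [0,0,0],
    [0,0,0],
    [0,0,0],
    [0,0,0],
    [0,0,0],
    [0,0,0],
    [0,0,0]
  ],
  "jaw": [1,1,1,1,1,1,1,1]
}}

```text
clock: 13.42
tool_pos: [0.589, 0.194, 0.1215]
tcp_rot: [-180.0, -0.2, 106.9]
contact_force: [1.3, 0.5, -2.7]
opening: 0.0148
grasp_force: 59.6
```

```bash
python3 -c "
from h import *
from plant import bot
for i in range(4): bot.capture('top')
rel([.5890,.1924,.067],frame(16.9,0))"
```

```text
t 13.62 tcp [0.5893 0.194  0.1219] rpy [179.98  -0.2  106.96]
offset cm [-0.17, -0.07, 5.49] turn [0.0, -0.003, 0.001]
```

Emit:
{"fn": "send_rows", "kwargs": {
  "offset": [
    [-0.15,-0.07,0.2],
    [-0.15,-0.07,0.4],
    [-0.15,-0.07,0.8],
    [-0.15,-0.07,1.2],
    [-0.15,-0.07,1.6],
    [-0.15,-0.07,2.0],
    [-0.15,-0.07,2.3],
    [-0.15,-0.07,2.3]
  ],
  "turn": [
    [0,0,0],
    [0,0,0],
    [0,0,0],
    [0,0,0],
    [0,0,0],
    [0,0,0],
    [0,0,0],
    [0,0,0]
  ],
  "jaw": [1,1,1,1,1,1,1,1]
}}

```text
clock: 14.28
tool_pos: [0.588, 0.1923, 0.0967]
tcp_rot: [-179.8, -0.2, 107.0]
contact_force: [-0.1, 0.7, -4.1]
opening: 0.0147
grasp_force: 59.7
```

```bash
python3 -c "
from h import *
from plant import bot
rel([.5890,.1924,.067],frame(16.9,0))"
```

```text
t 14.28 tcp [0.588  0.1923 0.0967] rpy [-179.83   -0.22  106.96]
offset cm [-0.03, 0.11, 2.97] turn [-0.003, -0.004, 0.001]
```

Feet are about 10 mm into the pocket with no contact force. Continuing.

Emit:
{"fn": "send_rows", "kwargs": {
  "offset": [
    [0,0.05,0.5],
    [0,0.05,1.0],
    [0,0.05,1.5],
    [0,0.05,2.0],
    [0,0.05,2.4],
    [0,0.05,2.6],
    [0,0.05,2.7],
    [0,0.05,2.7]
  ],
  "turn": [
    [0,0,0],
    [0,0,0],
    [0,0,0],
    [0,0,0],
    [0,0,0],
    [0,0,0],
    [0,0,0],
    [0,0,0]
  ],
  "jaw": [1,1,1,1,1,1,1,1]
}}

```text
clock: 14.95
tool_pos: [0.5887, 0.1926, 0.0704]
tcp_rot: [-179.9, -0.2, 107.0]
contact_force: [-0.3, 0.1, -3.5]
opening: 0.0148
grasp_force: 59.8
```

Emit:
{"fn": "send_rows", "kwargs": {
  "offset": [
    [0,0,0.1],
    [0,0,0.2],
    [0,0,0.3],
    [0,0,0.3],
    [0,0,0.3]
  ],
  "turn": [
    [0,0,0],
    [0,0,0],
    [0,0,0],
    [0,0,0],
    [0,0,0]
  ],
  "jaw": [1,1,1,1,1]
}}

```text
clock: 15.37
tool_pos: [0.5887, 0.1926, 0.0676]
tcp_rot: [-179.9, -0.2, 107.0]
contact_force: [-0.1, 0.1, -3.2]
opening: 0.0147
grasp_force: 59.8
```

Emit:
{"fn": "send_rows", "kwargs": {
  "offset": [
    [0,0,0.05],
    [0,0,0.1],
    [0,0,0.15],
    [0,0,0.15]
  ],
  "turn": [
    [0,0,0],
    [0,0,0],
    [0,0,0],
    [0,0,0]
  ],
  "jaw": [1,1,1,1]
}}

```text
clock: 15.7
tool_pos: [0.589, 0.1925, 0.0667]
tcp_rot: [-180.0, -0.2, 107.0]
contact_force: [-1.5, -1.6, 2.0]
opening: 0.0151
grasp_force: 60.5
```

Emit:
{"fn": "send_rows", "kwargs": {
  "offset": [
    [0,0,0],
    [0,0,0],
    [0,0,0],
    [0,0,0],
    [0,0,-2],
    [0,0,-5],
    [0,0,-8],
    [0,0,-12]
  ],
  "turn": [
    [0,0,0],
    [0,0,0],
    [0,0,0],
    [0,0,0],
    [0,0,0],
    [0,0,0],
    [0,0,0],
    [0,0,0]
  ],
  "jaw": [0.65,0.65,0.65,0.65,0.65,0.65,0.65,0.65]
}}

```text
clock: 16.37
tool_pos: [0.5881, 0.192, 0.1856]
tcp_rot: [-179.7, -0.2, 107.0]
contact_force: [0.9, 0.7, -0.6]
opening: 0.0299
grasp_force: 0.0
```

Emit:
{"fn": "send_rows", "kwargs": {
  "offset": [
    [-4,0,-2],
    [-8,-1,-2],
    [-12,-2,-2],
    [-16,-3,-2],
    [-20,-4,-2],
    [-20,-4,-2],
    [-20,-4,-2]
  ],
  "turn": [
    [0,0,0],
    [0,0,0],
    [0,0,0],
    [0,0,0],
    [0,0,0],
    [0,0,0],
    [0,0,0]
  ],
  "jaw": [0.65,0.65,0.65,0.65,0.65,0.65,0.65]
}}

```text
clock: 16.95
tool_pos: [0.6092, -0.0133, 0.2053]
tcp_rot: [-179.9, -0.2, 106.7]
contact_force: [0.3, 0.1, 0.0]
opening: 0.0301
grasp_force: 0.0
```

```bash
python3 - <<'E'
from h import *
from plant import bot
F=frame(16.9,0)
for n in("top","scene"):
    p,d=bot.capture(n);m=bot.camera_model(n);P=cloud(m["camera_matrix"],m["T"],d);Q=(P-[.5642,.1848,.012])@F
    for nm,x in(("large",-.078),("medium",-.026),("small",.026),("tiny",.078)):
        g=(d>0)&(P[...,2]>.062)&(abs(Q[...,1]-x)<.022)&(abs(Q[...,0])<.07)&(P[...,2]<.14)
        a=Q[g]-[0,x,0];print(n,nm,a.min(0).round(4),a.max(0).round(4),"top",-np.percentile(a[:,2],2).round(4))
    if n=="top": cv2.imwrite("pics/final.png",cv2.resize(p[160:330,130:300,::-1],None,fx=3,fy=3))
E
```

```text
Traceback (most recent call last):
ValueError: zero-size array to reduction operation minimum which has no identity
```

```bash
python3 - <<'E'
from h import *
from plant import bot
F=frame(16.9,0);n="scene"
p,d=bot.capture(n);m=bot.camera_model(n);P=cloud(m["camera_matrix"],m["T"],d);Q=(P-[.5642,.1848,.012])@F
cv2.imwrite("pics/final.png",cv2.resize(p[120:330,330:520,::-1],None,fx=2.8,fy=2.8))
for nm,x in(("large",-.078),("medium",-.026),("small",.026),("tiny",.078)):
    g=(d>0)&(P[...,2]>.062)&(abs(Q[...,1]-x)<.022)&(abs(Q[...,0])<.07)&(P[...,2]<.14)
    a=Q[g]-[0,x,0];print(n,nm,a.min(0).round(4) if len(a) else 0,a.max(0).round(4) if len(a) else 0,len(a))
E
```

```text
scene large [-0.0508 -0.0067 -0.1062] [ 0.0484  0.0121 -0.05  ] 818
scene medium [-0.0452 -0.0073 -0.0956] [ 0.0441  0.0103 -0.0502] 679
scene small [-0.0411 -0.0083 -0.087 ] [ 0.0366  0.0093 -0.0501] 538
scene tiny [-0.0282 -0.0081 -0.0715] [ 0.0318  0.0091 -0.0501] 364
```

View pics/final.png

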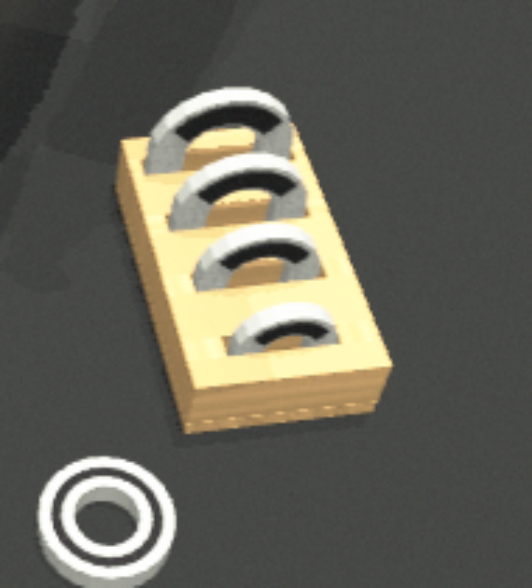

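All four gauges stand upright in a row: large at (220,120), medium at (240,185), small at (260,255) and tiny at (285,325). Their heights and centres are within tolerance, so I'm handing in.

```bash
python3 -c "
from plant import bot
print(bot.close_job())"
```

```text
the job is handed in; nothing more can be done
None
```

I put the large and small gauges into their own rack pockets, upright on the pocket floors. I handed the job in after about 17 s of robot time; the hand-in returned no verdict. The last camera check put both within tolerance, with the gauges already in the rack and the bearing looking undisturbed; I did not re-check the marker.

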